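# Load the bonding jigs with the weights that fit

### The job

Load the four bonding jigs: set each knob weight upright in the round dish of its own size, the largest weight in the largest dish and so on down, beginning with the largest weight and working down in order to the smallest. Set each one down gently inside its rim, do not drop it, and leave the loupe and the dropper bottle standing where they are.

Things in the scene. Friction and masses are not known exactly. Their poses are not given: they have to be found in the camera images.
- weight_a_mid (a point): the largest knob weight (steel, about 0.6 kg): upright round body 54 mm across and straight-sided up to 32 mm above its foot, with a narrower knob on top, 58 mm tall in all, loose on the bench. The point is on its axis half-way up, 29 mm above its flat foot; z along its axis, upward.
- weight_b_mid (a point): the second largest knob weight (brass, about 0.4 kg): upright round body 45 mm across and straight-sided up to 29 mm above its foot, with a narrower knob on top, 52 mm tall in all, loose on the bench. The point is on its axis half-way up, 26 mm above its flat foot; z along its axis, upward.
- weight_c_mid (a point): the third largest knob weight (pale brass, about 0.2 kg): upright round body 36 mm across and straight-sided up to 25 mm above its foot, with a narrower knob on top, 46 mm tall in all, loose on the bench. The point is on its axis half-way up, 23 mm above its flat foot; z along its axis, upward.
- weight_d_mid (a point): the smallest knob weight (grey steel, about 0.12 kg): upright round body 28 mm across and straight-sided up to 20 mm above its foot, with a narrower knob on top, 40 mm tall in all, loose on the bench. The point is on its axis half-way up, 20 mm above its flat foot; z along its axis, upward.
- dish_a (a point): the largest of four low round aluminium bonding jigs, fixed to the bench: a disc 76 mm across with a flat dished top, 70 mm across inside a rim 3 mm thick. The point is the centre of the dish floor, 10 mm above the bench; the rim stands 5 mm above that floor, 15 mm above the bench. z upward.
- dish_b (a point): the second largest of four low round aluminium bonding jigs, fixed to the bench: a disc 67 mm across with a flat dished top, 61 mm across inside a rim 3 mm thick. The point is the centre of the dish floor, 10 mm above the bench; the rim stands 5 mm above that floor, 15 mm above the bench. z upward.
- dish_c (a point): the third largest of four low round aluminium bonding jigs, fixed to the bench: a disc 58 mm across with a flat dished top, 52 mm across inside a rim 3 mm thick. The point is the centre of the dish floor, 10 mm above the bench; the rim stands 5 mm above that floor, 15 mm above the bench. z upward.
- dish_d (a point): the smallest of four low round aluminium bonding jigs, fixed to the bench: a disc 50 mm across with a flat dished top, 44 mm across inside a rim 3 mm thick. The point is the centre of the dish floor, 10 mm above the bench; the rim stands 5 mm above that floor, 15 mm above the bench. z upward.
- loupe_mid (a point): the standing loupe, a black waisted cylinder 40 mm across and 40 mm tall, loose; not to be moved. The point is on its axis, 20 mm above the bench. (Nearby: a tall lapping machine with clamp levers stands on the bench left of the work, within x 0.43 to 0.80 and y -0.085 to 0.31, up to z = 0.38: go round or over it.)
- dropper_mid (a point): the brown dropper bottle with black top, 30 mm across and 92 mm tall, loose; not to be moved. The point is on its axis, 46 mm above the bench. (Nearby: fixed wash bottles 0.26 m tall at the back, x beyond 0.80; low fixed clutter at the right and at the back.)
Mind the look-alikes: they are no part of the job. Leave any turquoise look-alike of the part that bears weight_c_mid alone.

How it is judged:
By the outcome, as a careful person would: the job done as asked, in the order asked, and still so for the second after the job is handed in, with the robot touching nothing.
It also fails if it takes over 109 s, if anything falls off the work surface, if the arm or the gripper's body presses on something with over 40 N, if the wrist force passes 120 N, or if a joint passes its speed limit or range.

### The arm

A 7-joint arm with a two-finger parallel gripper is mounted at the origin on a cart in front of the work surface, level with it; the furniture and walls round the work are solid. World frame = base frame: x ahead of the robot, y to its left, z up, the work surface at z = 0. Lengths are in mm, angles in rad, forces in N, time in s.
With the tool pointing down it reaches from about 350 to 775 mm from the base axis. Payload 3.1 kg.
Tool frame: the origin (TCP) lies between the finger pads; the fingertips stand 8 mm ahead of it and the grasp point (between the pads) lies 11 mm behind it; z points along the fingers, x is the direction in which the jaws open and shut, and the axes are right-handed (so a half turn about z gives the same grasp; the last joint's range is limited). The gripper opens to 85 mm and grips with 20 to 120 N. Pads are 22 mm wide; open, the fingers measure 114 mm over their backs; the gripper's body (76 mm by 85 mm) begins 54 mm behind the grasp point. The pads swing forward as they close: fully open they stand 13 mm farther back than shut.
Start: joints at [-1.302, 0.311, 0.014, 1.512, -0.004, 1.319, -0.027], TCP at [168.174, 523.674, 239.304] pointing down, gripper open.
Joint ranges: [-2.7, 2.7], [-0.3, 1.91], [-1.27, 1.3], [0.12, 2.57], [-1.44, 4.58], [0.2, 2.03], [-3.05, 3.05]. Speed limits (rad/s): [2.79, 2.79, 3.14, 3.14, 3.14, 3.14, 3.14].

### API

Orientations are given as [roll, pitch, yaw] about the fixed x, y, z axes, in that order (R = Rz(yaw) Ry(pitch) Rx(roll)).
In Python, from cell import read_state, eyes, env gives the robot as it stands. The module is installed in compiled form; this text tells all that it offers.
- The arm moves only by the tool jog_arm, never from a script. Its argument "steps" is one flat list of numbers, 5 for each row, row after row: the finger opening in mm, from 0 to 85.4, then the shift along the tool's x, y, z in mm, then the turn about the tool's z in rad. In form: [hand, tx, ty, tz, roll, hand, tx, ty, tz, roll, ...]. A call has 1 to 20 rows; each row is the pose to reach, as a shift and turn from the pose commanded when the call began, along the tool's axes at that moment; what a row does not reach only later rows make up. A row lasts 1/12 s, in which the tool goes at most 41.7 mm and 7.16 degrees, less where a joint would pass 70% of its speed; a pose out of reach is approached as far as the arm can. A call with a gripper value outside its range is refused whole. The fingers move at their own pace and stop on an object; "newtons" is the grip in N (left out, the last holds). Time passes only in rows, so rows that repeat a pose let the fingers close. It gives the time, the measured TCP pose, the force and the opening at its end, in the units of the state.
- read_state(): the state, without advancing time (a new reading comes with each control period).
- eyes.snapshot(name): name is "side" or "top"; returns the picture (384x512x3 uint8, red, green, blue); there is no depth.
- eyes.camera_params(name): a dict with "K" (3x3 intrinsics, pixels), "rvec" (rotation vector, rad) and "tvec" (3), from world to camera coordinates, as OpenCV has them. Camera axes: x right, y down, z forward; pixel columns grow to the right and rows downward; lengths in mm; the calibration is good to about 2 mm. A picture is of the moment at which its call begins. camera_params takes no time and is no camera call.
- env.job_done(): hands the job in, once; it reports no verdict.
The state is a dict: "time": time; "q": joint angles; "qvel": joint speeds; "joint_torque": joint torques, N m; "ee_pos": TCP position; "tcp_rot": TCP orientation; "ft_force": force on the tool from outside, world axes, zero at the start; "wrist_torque": the same for the moment, N m; "grip_width": finger opening in mm.
Only numpy, scipy, OpenCV 4.12 (cv2) and the standard library are available. Lean on these libraries where they do the work, as an engineer would, in place of code of your own. Each camera call takes 0.05 s, during which the arm holds its last target. There are 200 camera calls.

## Working session

There is one attempt and no reset: what is moved stays moved. The work goes in short steps, Python scripts to look and compute and a tool call to move; the robot and the scene stay as the last step left them, time stands still between calls to the robot, and variables do not carry over. Pictures are saved under pics/ and viewed, about 12 in all and at most 16, crops included, and the job is handed in when it is done.

Besides the shell and the picture viewer there is one more tool, called after "Call:" as a command line: name --argument value ..., lists and objects as JSON in quotes. jog_arm: Moves the arm, as the interface text tells. Its arguments: {"type":"object","properties":{"steps":{"type":"array","items":{"type":"number"}},"newtons":{"type":"number"}},"required":["steps"]}

```bash
mkdir -p pics; cat > h.py <<'E'
import numpy as np, cv2
from cell import read_state, eyes, env
def snap(n,f):
    im=eyes.snapshot(n); cv2.imwrite('pics/'+f,im[:,:,::-1]); return im
def cam(n):
    p=eyes.camera_params(n); K=np.array(p['K'],float); r=np.array(p['rvec'],float); t=np.array(p['tvec'],float).reshape(3)
    return K,r,t
def px(n,P):
    K,r,t=cam(n); return cv2.projectPoints(np.array(P,float).reshape(-1,1,3),r,t,K,None)[0].reshape(-1,2)
def w(n,u,v,z):
    K,r,t=cam(n); R=cv2.Rodrigues(r)[0]; c=-R.T@t; d=R.T@np.linalg.inv(K)@np.array([u,v,1.]); return c+d*(z-c[2])/d[2]
E
python3 - <<'E'
from h import *
s=read_state(); print(s)
for n in('top','side'):
    im=snap(n,n+'0.png'); K,r,t=cam(n); R=cv2.Rodrigues(r)[0]; print(n,K.tolist(),(-R.T@t).round(),R.round(2).tolist())
a=[cv2.resize(cv2.imread(f'pics/{n}0.png'),(800,600),interpolation=cv2.INTER_CUBIC) for n in('top','side')]
cv2.imwrite('pics/t.png',a[0]);cv2.imwrite('pics/s.png',a[1])
E
```

```text
{'time': 0.0, 'q': array([-1.30167429,  0.31168392,  0.01397553,  1.51307923, -0.00438098,
        1.31920061, -0.02717537]), 'qvel': array([-0.00037474,  0.0008798 ,  0.00156924, -0.00064912,  0.00019649,
        0.00161905, -0.00089828]), 'joint_torque': array([-2.02730912e-04, -3.79912698e+01,  1.45710278e-01, -2.30596536e+01,
        1.20017922e-02,  1.36742220e-02, -2.29074338e-06]), 'ee_pos': array([167.97854626, 522.96299157, 238.23498458]), 'tcp_rot': array([3.14148393e+00, 2.33812971e-03, 1.26009591e+00]), 'ft_force': array([ 0.12631769,  0.72777037, -0.33747051]), 'wrist_torque': array([ 0.0185158 , -0.01599206, -0.0143187 ]), 'grip_width': 85.27783364832294}
top [[356.93247120193047, 0.0, 251.32808204267917], [0.0, 356.93247120193047, 191.34870479099357], [0.0, 0.0, 1.0]] [ 495. -316.  917.] [[-0.02, -1.0, -0.02], [-1.0, 0.02, -0.08], [0.08, 0.02, -1.0]]
side [[363.682955681738, 0.0, 255.81935748723203], [0.0, 363.682955681738, 192.11973344672793], [0.0, 0.0, 1.0]] [209. 260. 609.] [[-0.86, -0.51, 0.01], [-0.33, 0.54, -0.77], [0.39, -0.67, -0.63]]
```

View pics/t.png

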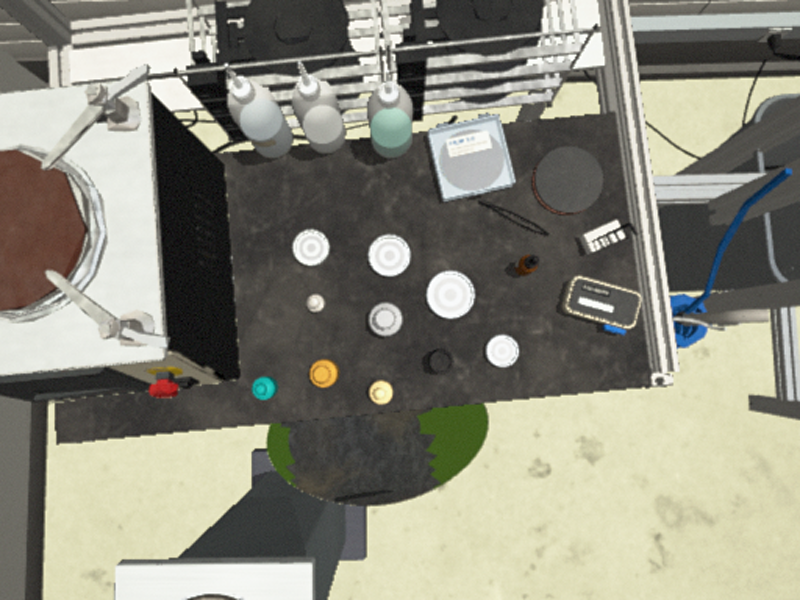

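View pics/s.png

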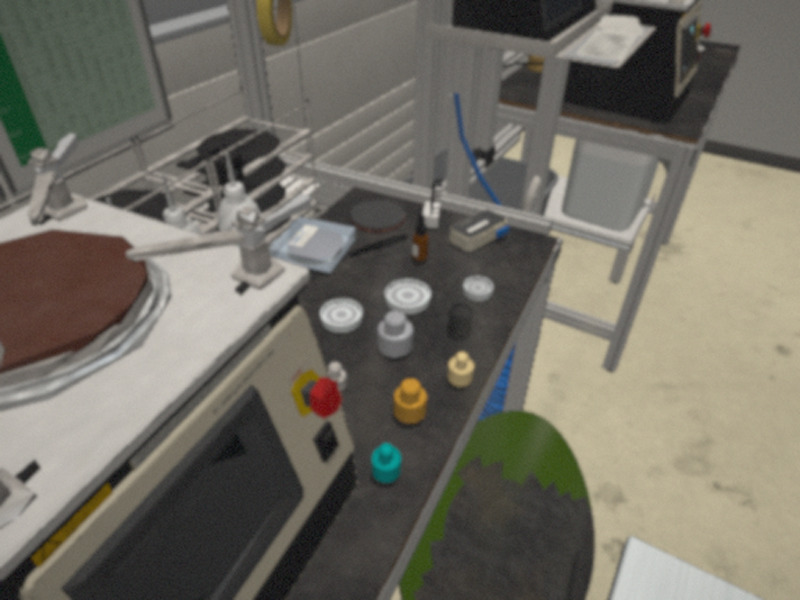

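The weights and their look-alikes, in pixels of the 800-wide top view:
- Weight a, steel: (385,319)
- Weight b, brass: (323,374)
- Weight c, pale brass: (381,392). Its look-alike is the turquoise weight at (263,388), which I will leave alone.
- Weight d, grey: (315,302)
- Dish a: (450,295)
- Dish b: (389,255)
- Dishes c and d: (310,247) and (502,351). I still have to tell these apart by size.
- Loupe: (439,360)
- Dropper: (527,265)

Next is one close crop with measurements.

```bash
python3 - <<'E'
from h import *
im=cv2.imread('pics/top0.png')
hsv=cv2.cvtColor(im,cv2.COLOR_BGR2HSV); g=cv2.cvtColor(im,cv2.COLOR_BGR2GRAY)
# blobs: bright or coloured vs dark bench
m=((g>95)|((hsv[...,1]>120)&(hsv[...,2]>90))).astype(np.uint8)
n,l,s,c=cv2.connectedComponentsWithStats(m,connectivity=4)
for i in range(n):
    x,y,ww,h,a=s[i]
    if 20<a<1500 and 150<c[i][0]<350 and 140<c[i][1]<262:
        ct=cv2.findContours((l==i).astype(np.uint8),cv2.RETR_EXTERNAL,cv2.CHAIN_APPROX_NONE)[0][0]
        if len(ct)<5: continue
        e=cv2.fitEllipse(ct); 
        print(np.round(c[i],1),a,np.round(e[0],1),np.round(np.array(e[1])+1,1),'z15',w('top',*e[0],15).round(1),'dia',round((np.mean(e[1])+1)*905/357,1))
cr=cv2.resize(im[140:270,140:350],None,fx=3.8,fy=3.8,interpolation=cv2.INTER_CUBIC); 
cv2.imwrite('pics/crop.png',cr)
E
```

```text
[198.6 157.9] 458 [198.6 157.9] [24.1 24.4] z15 [ 656.8 -163.9   15. ] dia 61.5
[248.8 162.9] 606 [248.8 162.9] [27.8 28.1] z15 [ 640.9 -292.3   15. ] dia 70.7
[288. 188.] 785 [288. 188.] [31.6 31.8] z15 [ 574.5 -390.2   15. ] dia 80.4
[201.6 193.5] 117 [201.6 193.5] [12.2 12.5] z15 [ 565.2 -170.8   15. ] dia 31.3
[246.5 203.8] 378 [246.5 203.8] [21.9 22.3] z15 [ 536.6 -284.4   15. ] dia 55.9
[321.2 224. ] 369 [321.2 224.1] [21.7 21.9] z15 [ 482.1 -470.8   15. ] dia 55.3
[207.  238.5] 284 [207.  238.5] [18.4 19.9] z15 [ 451.3 -183.6   15. ] dia 48.5
[168.5 248.1] 187 [168.5 248.1] [15.1 16.1] z15 [429.  -86.3  15. ] dia 39.5
[243.5 250.7] 200 [243.5 250.7] [16.  16.3] z15 [ 419.3 -275.    15. ] dia 40.8
```

View pics/crop.png

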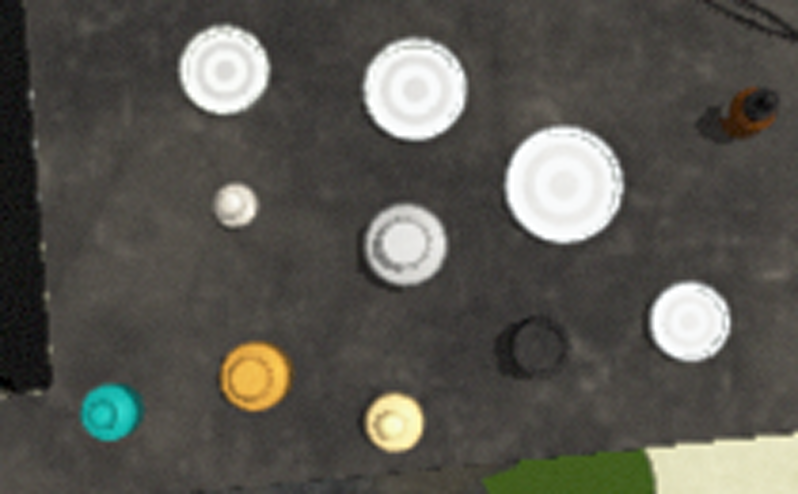

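The close crop confirms the choice. By measured size, the left dish (225,70) is dish c at about 61 mm and the right one (690,320) is dish d at about 55 mm. Pale brass weight c is at (395,422), and the turquoise copy at (110,412) is excluded. I'll go round the machine first.

```bash
cat >> h.py <<'E'
def path(p0,yaw0,wps,step=40):
    """world waypoints (x,y,z,yaw) -> rows tx ty tz roll from commanded p0,yaw0"""
    R=np.array([[np.cos(yaw0),np.sin(yaw0),0],[np.sin(yaw0),-np.cos(yaw0),0],[0,0,-1]]); cur=np.array([*p0,yaw0]); out=[]
    for q in wps:
        q=np.array(q,float); n=int(np.ceil(max(np.linalg.norm(q[:3]-cur[:3])/step,abs(q[3]-cur[3])/.12)))
        for i in range(1,n+1):
            c=cur+(q-cur)*i/n; out.append(np.r_[(R@(c[:3]-np.array(p0))).round(0),round(yaw0-c[3],2)].tolist())
        cur=q
    return out
E
python3 - <<'E'
from h import *
for r in path((168.2,523.7,239.3),1.26,[(230,440,239,1.1),(290,330,239,.8),(330,220,239,.5),(350,120,239,.2),(352,40,239,0)]): print(r)
print('')
for n,P in(('a',(535.9,-284.9,58)),('b',(451.8,-185.1,52)),('c',(420,-275.4,46)),('d',(565,-171.2,40))): print(n,(px('side',[P])*1.5625).round(0),(px('top',[P])*1.5625).round(0))
E
```

```text
[-20.0, 28.0, 0.0, 0.05]
[-41.0, 56.0, 0.0, 0.11]
[-61.0, 84.0, 0.0, 0.16]
[-82.0, 107.0, 0.0, 0.23]
[-104.0, 130.0, 0.0, 0.31]
[-126.0, 153.0, 0.0, 0.38]
[-147.0, 175.0, 0.0, 0.46]
[-178.0, 199.0, 0.0, 0.56]
[-209.0, 223.0, 0.0, 0.66]
[-240.0, 247.0, 0.0, 0.76]
[-269.0, 263.0, 0.0, 0.86]
[-299.0, 280.0, 0.0, 0.96]
[-329.0, 297.0, 0.0, 1.06]
[-354.0, 305.0, 0.0, 1.13]
[-379.0, 314.0, 0.0, 1.19]
[-404.0, 323.0, 0.0, 1.26]

a [[394. 316.]] [[384. 318.]]
b [[410. 384.]] [[321. 374.]]
c [[461. 354.]] [[380. 393.]]
d [[334. 364.]] [[313. 301.]]
```

Call:
jog_arm --steps '[85,-20,28,0,0.05,85,-41,56,0,0.11,85,-61,84,0,0.16,85,-82,107,0,0.23,85,-104,130,0,0.31,85,-126,153,0,0.38,85,-147,175,0,0.46,85,-178,199,0,0.56,85,-209,223,0,0.66,85,-240,247,0,0.76,85,-269,263,0,0.86,85,-299,280,0,0.96,85,-329,297,0,1.06,85,-354,305,0,1.13,85,-379,314,0,1.19,85,-404,323,0,1.26,85,-404,323,0,1.26]' --newtons 50

```text
time: 1.52
ee_pos: [352.0, 34.7, 239.2]
tcp_rot: [3.14, 0.0, -0.011]
ft_force: [-0.7, -0.2, -0.2]
grip_width: 84.8
```

Call:
jog_arm --steps '[85,0,40,0,0,85,2,80,0,0,85,8,115,0,0,85,20,150,0,0,70,38,180,0,0,70,62,210,0,0,70,90,236,0,0,70,120,260,0,0,70,150,285,0,0,70,175,310,20,0,70,184,325,55,0,70,184,325,90,0,70,184,325,119,0,70,184,325,119,0,70,184,325,119,0]'

```text
time: 2.77
ee_pos: [535.3, -283.3, 118.5]
tcp_rot: [-3.139, 0.004, 0.001]
ft_force: [-0.2, -0.4, 1.3]
grip_width: 69.8
```

```bash
python3 - <<'E'
from h import *
s=read_state(); print(s['ee_pos'],s['tcp_rot'],s['ft_force'],s['grip_width'],s['q'].round(2))
p=s['ee_pos']
im=snap('side','s1.png'); snap('top','t1.png')
for n in('side','top'):print(n,px(n,[p-[0,0,8],p+[0,0,11],p]).round(1).tolist())
a=cv2.imread('pics/s1.png')[150:300,160:360]; cv2.imwrite('pics/s1c.png',cv2.resize(a,None,fx=4,fy=4,interpolation=cv2.INTER_CUBIC))
E
```

```text
[ 535.33895276 -283.25346908  118.45620836] [-3.13919706e+00  4.16653155e-03  7.50369274e-04] [-0.18005577 -0.38032064  1.30900599] 69.79186939209549 [-0.08  0.64  0.84  1.54 -0.49  1.19  0.85]
side [[252.0, 184.7], [252.0, 177.9], [252.0, 181.9]]
top [[244.4, 202.5], [244.1, 202.0], [244.3, 202.3]]
```

View pics/s1c.png

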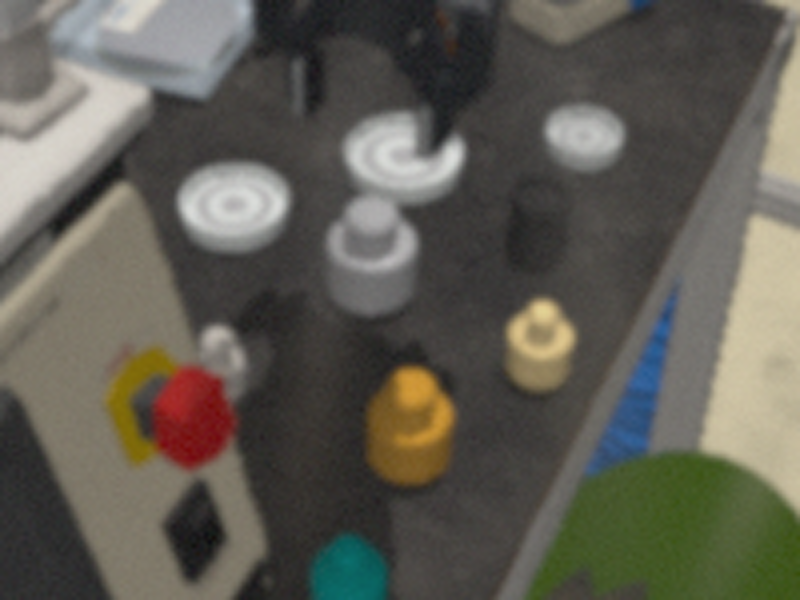

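The left fingertip shows at crop (302,115) and the right one at (435,155). They straddle weight a's knob at (370,215) on the bench, and the tips sit about level with the TCP at this opening. That is enough to descend and grasp.

Call:
jog_arm --steps '[70,0,0,35,0,70,0,0,65,0,70,0,0,85,0,70,0,0,97,0,70,0,0,106,0,70,0,0,106,0,54,0,0,106,0,50,0,0,106,0,46,0,0,106,0,46,0,0,106,0,46,0,0,106,0,46,0,0,106,0]' --newtons 50

```text
time: 3.87
ee_pos: [535.9, -285.9, 16.7]
tcp_rot: [3.141, -0.001, -0.0]
ft_force: [-3.8, 1.2, 5.8]
grip_width: 52.1
```

Call:
jog_arm --steps '[44,0,0,0,0,44,0,0,-10,0,44,0,0,-25,0,44,0,0,-45,0,44,0,0,-50,0,44,0,0,-50,0]' --newtons 60

```text
time: 4.37
ee_pos: [537.8, -285.7, 66.4]
tcp_rot: [3.139, -0.005, 0.0]
ft_force: [-0.2, -0.6, -6.8]
grip_width: 51.6
```

```bash
python3 - <<'E'
from h import *
s=read_state(); print(s['ee_pos'],s['tcp_rot'],s['ft_force'],s['grip_width'])
p=s['ee_pos']
im=snap('side','s2.png')
print(((px('side',[p,p-[0,0,8]])-[190,140])*5).round(1).tolist())
a=cv2.imread('pics/s2.png')[140:260,190:350]; cv2.imwrite('pics/s2c.png',cv2.resize(a,None,fx=5,fy=5,interpolation=cv2.INTER_CUBIC))
E
```

```text
[ 537.8476338  -285.65817648   66.41263365] [ 3.13931723e+00 -4.50441879e-03  4.07628060e-04] [-0.21589159 -0.63353165 -6.79504064] 51.59953803934418
[[307.9, 294.4], [307.9, 307.5]]
```

View pics/s2c.png

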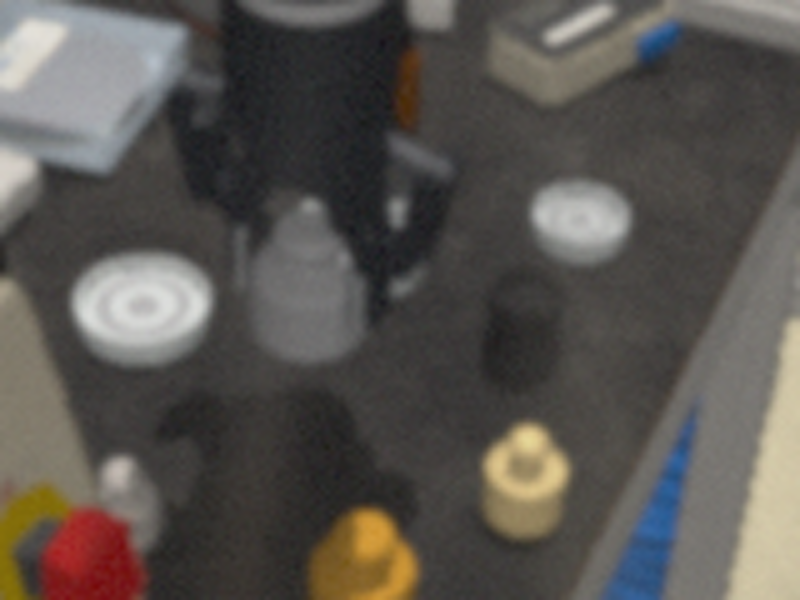

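Weight a is held upright, with its foot at about (308,340) in the crop and the tips about 10 mm above the foot. Next I carry it to dish a.

Call:
jog_arm --steps '[44,12,35,0,0,44,25,70,0,0,44,35,95,0,0,44,38,105,0,0,44,38,105,0,0,44,38,105,10,0,44,38,105,20,0,44,38,105,27,0,44,38,105,32,0,44,38,105,32,0,44,38,105,32,0]'

```text
time: 5.33
ee_pos: [574.1, -388.6, 31.5]
tcp_rot: [-3.14, 0.001, 0.001]
ft_force: [-0.4, -0.7, -6.0]
grip_width: 51.9
```

```bash
python3 - <<'E'
from h import *
s=read_state(); print(s['ee_pos'],s['tcp_rot'],s['ft_force'],s['grip_width'])
im=snap('side','s3.png')
P=[574.5,-390.2,10]
print(((px('side',[P])-[190,110])*5).round(1).tolist())
a=cv2.imread('pics/s3.png')[110:230,190:350]; cv2.imwrite('pics/s3c.png',cv2.resize(a,None,fx=5,fy=5,interpolation=cv2.INTER_CUBIC))
E
```

```text
[ 574.11455557 -388.55662858   31.52204477] [-3.14042502e+00  1.05083122e-03  9.64216694e-04] [-0.36188983 -0.6831523  -5.98040454] 51.86045427631433
[[351.0, 392.5]]
```

View pics/s3c.png

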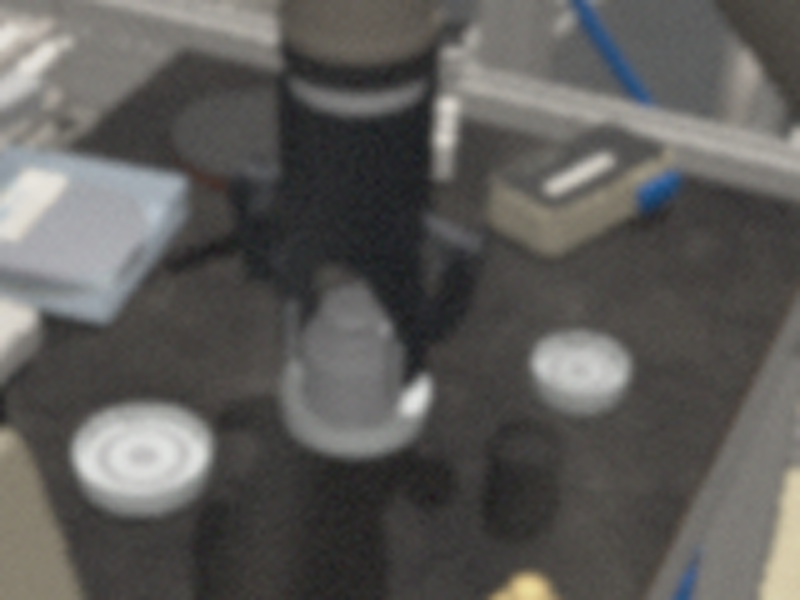

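Weight a sits centred over dish a, its foot at (350,415) inside the rim. I'll lower it gently.

Call:
jog_arm --steps '[44,0,0,1,0,44,0,0,2,0,44,0,0,3,0,44,0,0,4,0,44,0,0,4,0,44,0,0,4,0]'

```text
time: 5.88
ee_pos: [574.2, -389.7, 28.2]
tcp_rot: [-3.141, 0.0, -0.0]
ft_force: [-0.0, 0.5, -6.5]
grip_width: 51.8
```

Call:
jog_arm --steps '[44,0,0,0.6,0,44,0,0,1.2,0,44,0,0,1.8,0,44,0,0,1.8,0,44,0,0,1.8,0]'

```text
time: 6.3
ee_pos: [574.3, -389.8, 26.9]
tcp_rot: [3.142, -0.0, 0.0]
ft_force: [-0.7, 0.6, -3.3]
grip_width: 51.7
```

Call:
jog_arm --steps '[44,0,0,0.4,0,44,0,0,0.7,0,44,0,0,0.7,0,52,0,0,0.7,0,54,0,0,0.7,0,58,0,0,0.7,0,64,0,0,0.7,0,70,0,0,0.7,0,70,0,0,-4,0,70,0,0,-20,0,70,0,0,-50,0,70,0,0,-75,0,70,0,0,-75,0]'

```text
time: 7.38
ee_pos: [577.0, -393.2, 108.7]
tcp_rot: [3.133, -0.009, 0.001]
ft_force: [0.7, -1.2, 1.1]
grip_width: 70.4
```

```bash
python3 - <<'E'
from h import *
s=read_state(); print(s['ee_pos'],s['ft_force'],s['grip_width'])
im=snap('side','s4.png')
a=cv2.imread('pics/s4.png')[110:230,190:350]; cv2.imwrite('pics/s4c.png',cv2.resize(a,None,fx=5,fy=5,interpolation=cv2.INTER_CUBIC))
E
```

```text
[ 576.95846456 -393.17511707  108.6846447 ] [ 0.6952938 -1.1642131  1.0590067] 70.40240465441151
```

View pics/s4c.png

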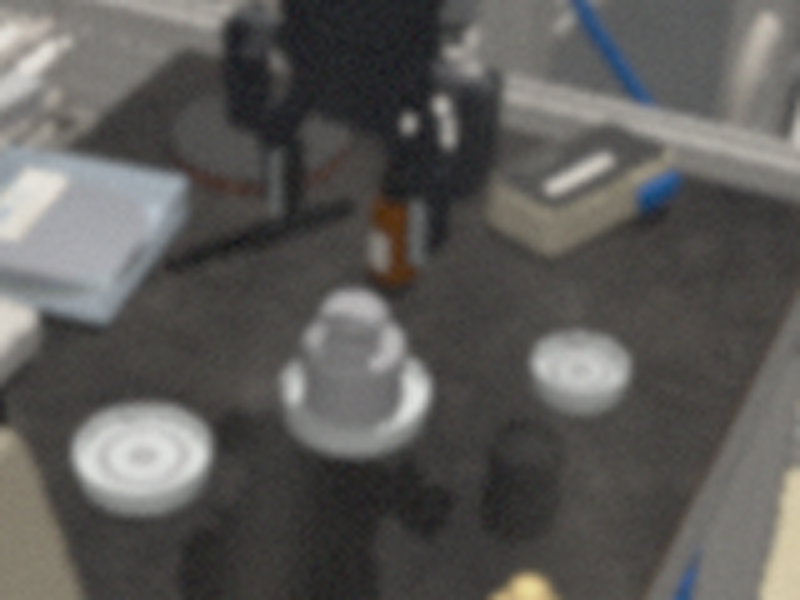

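Weight a stands upright inside dish a's rim at (355,390). Next is weight b.

Call:
jog_arm --steps '[70,-20,-34,0,0,70,-40,-68,0,0,70,-60,-102,0,0,70,-80,-136,0,0,70,-100,-170,0,0,70,-115,-195,0,0,65,-122,-205,0,0,62,-122,-205,0,0,62,-122,-205,25,0,62,-122,-205,50,0,62,-122,-205,68,0,62,-122,-205,80,0,62,-122,-205,86.5,0,62,-122,-205,86.5,0,62,-122,-205,86.5,0,62,-122,-205,86.5,0]' --newtons 50

```text
time: 8.77
ee_pos: [453.1, -185.6, 15.9]
tcp_rot: [3.141, -0.002, -0.0]
ft_force: [-0.1, 0.1, 0.8]
grip_width: 62.0
```

```bash
python3 - <<'E'
from h import *
s=read_state(); print(s['ee_pos'],s['ft_force'],s['grip_width'])
im=snap('side','s5.png')
a=cv2.imread('pics/s5.png')[170:290,190:350]; cv2.imwrite('pics/s5c.png',cv2.resize(a,None,fx=5,fy=5,interpolation=cv2.INTER_CUBIC))
E
```

```text
[ 453.14259477 -185.6200834    15.88982432] [-0.10994884  0.09879825  0.84687537] 61.96520164158501
```

View pics/s5c.png

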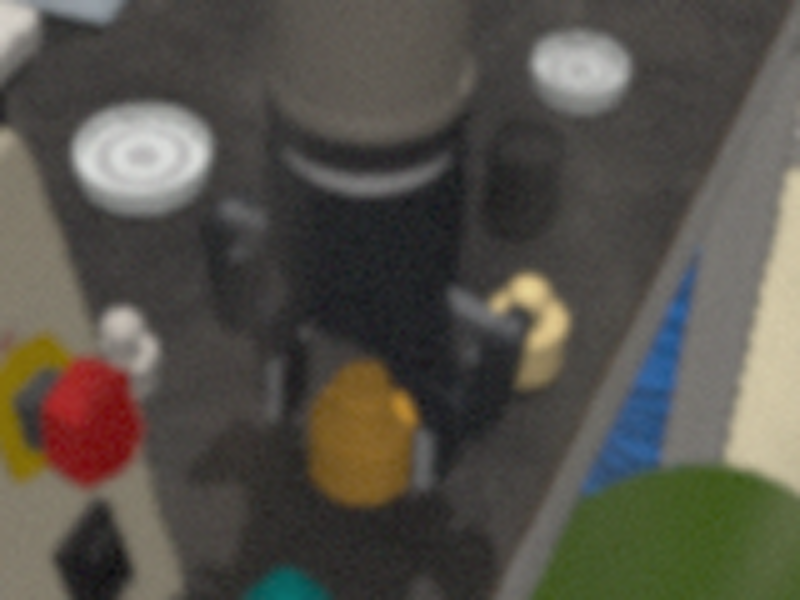

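The brass weight is between the pads at (360,430). Closing and lifting.

Call:
jog_arm --steps '[52,0,0,0,0,46,0,0,0,0,42,0,0,0,0,37,0,0,0,0,37,0,0,0,0,37,0,0,0,0,37,0,0,0,0]'

```text
time: 9.4
ee_pos: [451.7, -184.9, 15.9]
tcp_rot: [-3.141, 0.0, 0.0]
ft_force: [-3.4, 0.5, 6.5]
grip_width: 43.1
```

Call:
jog_arm --steps '[37,0,0,-10,0,37,0,0,-25,0,37,0,0,-45,0,37,0,0,-50,0,37,0,0,-50,0,37,0,0,-50,0]'

```text
time: 9.9
ee_pos: [452.2, -184.2, 64.8]
tcp_rot: [-3.141, -0.0, 0.001]
ft_force: [-0.0, 0.1, -2.9]
grip_width: 43.2
```

Call:
jog_arm --steps '[37,35,20,0,0,37,70,40,0,0,37,105,60,0,0,37,140,80,0,0,37,170,97,0,0,37,189,107,0,0,37,189,107,0,0,37,189,107,10,0,37,189,107,20,0,37,189,107,28,0,37,189,107,33,0,37,189,107,33,0,37,189,107,33,0,37,189,107,33,0]'

```text
time: 11.07
ee_pos: [641.4, -291.6, 32.6]
tcp_rot: [3.141, -0.001, 0.0]
ft_force: [0.2, -1.1, -3.6]
grip_width: 43.1
```

```bash
python3 - <<'E'
from h import *
s=read_state(); print(s['ee_pos'],s['ft_force'],s['grip_width'])
im=snap('side','s6.png')
a=cv2.imread('pics/s6.png')[130:250,150:310]; cv2.imwrite('pics/s6c.png',cv2.resize(a,None,fx=5,fy=5,interpolation=cv2.INTER_CUBIC))
E
```

```text
[ 641.38746614 -291.62725747   32.59135348] [ 0.23274168 -1.11264123 -3.60155712] 43.108397702354736
```

View pics/s6c.png

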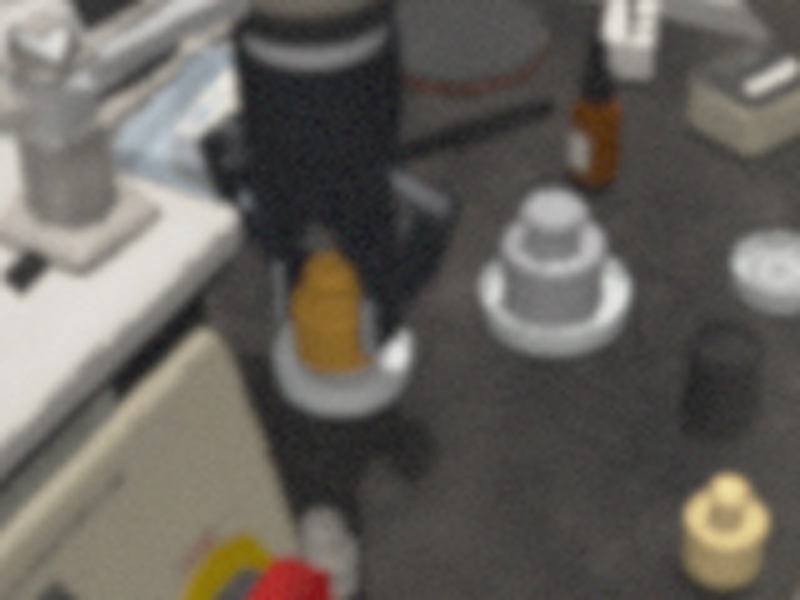

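```bash
python3 - <<'E'
from h import *
for P in ([641.4,-291.6,16.7],[640.9,-292.3,15],[574.5,-390.2,15]): print(((px('side',[P])-[150,130])*5).round(0))
im=cv2.imread('pics/s6.png');im0=cv2.imread('pics/side0.png')
for I in(im0,im):
  g=cv2.cvtColor(I,cv2.COLOR_BGR2GRAY); print(g[200:210:3,200:236].tolist())
E
```

```text
[[337. 344.]]
[[339. 346.]]
[[551. 285.]]
[[61, 61, 61, 78, 121, 166, 180, 193, 195, 187, 174, 181, 193, 206, 205, 193, 182, 176, 173, 176, 181, 192, 205, 209, 204, 188, 177, 179, 196, 205, 191, 158, 106, 73, 60, 60], [64, 65, 62, 69, 92, 143, 182, 204, 204, 191, 182, 178, 185, 199, 203, 204, 197, 192, 194, 192, 197, 200, 200, 194, 185, 182, 182, 196, 199, 187, 157, 117, 82, 61, 59, 57], [62, 58, 60, 59, 63, 79, 108, 138, 164, 179, 185, 186, 183, 182, 182, 182, 179, 183, 185, 182, 182, 177, 182, 182, 179, 177, 167, 150, 134, 115, 98, 76, 64, 58, 60, 62], [66, 60, 54, 59, 54, 54, 65, 77, 101, 111, 121, 130, 134, 140, 145, 149, 147, 151, 150, 148, 146, 143, 140, 133, 128, 120, 112, 104, 87, 71, 62, 57, 58, 57, 59, 61]]
[[61, 59, 61, 69, 91, 118, 127, 131, 124, 105, 98, 93, 99, 100, 104, 102, 104, 103, 102, 102, 98, 97, 99, 100, 105, 114, 143, 178, 213, 221, 213, 175, 122, 83, 70, 65], [46, 48, 43, 52, 75, 106, 126, 135, 134, 128, 115, 111, 105, 104, 103, 104, 106, 107, 106, 108, 108, 109, 111, 113, 114, 127, 154, 179, 191, 193, 172, 132, 93, 71, 65, 68], [44, 44, 40, 42, 57, 75, 107, 125, 133, 139, 137, 131, 128, 124, 121, 118, 119, 117, 120, 119, 122, 123, 124, 128, 133, 131, 136, 133, 131, 123, 105, 85, 70, 65, 66, 67], [60, 44, 37, 44, 43, 48, 66, 89, 112, 127, 134, 142, 145, 145, 145, 145, 146, 148, 146, 147, 147, 146, 146, 142, 140, 137, 130, 117, 97, 82, 66, 63, 62, 63, 64, 66]]
```

Call:
jog_arm --steps '[37,-1.5,1,1,0,37,-1.5,1,2,0,37,-1.5,1,3,0,37,-1.5,1,4,0,37,-1.5,1,5,0,37,-1.5,1,5,0,37,-1.5,1,5,0]'

```text
time: 11.7
ee_pos: [639.7, -292.6, 26.8]
tcp_rot: [-3.141, 0.0, 0.0]
ft_force: [0.8, -0.9, -2.4]
grip_width: 42.7
```

Call:
jog_arm --steps '[37,0,0,0.4,0,37,0,0,0.8,0,37,0,0,1.2,0,37,0,0,1.2,0,37,0,0,1.2,0]'

```text
time: 12.12
ee_pos: [639.8, -292.8, 26.1]
tcp_rot: [3.142, -0.0, 0.0]
ft_force: [-0.5, 0.8, -0.6]
grip_width: 43.1
```

Call:
jog_arm --steps '[37,0,0,0.3,0,43,0,0,0.3,0,45,0,0,0.3,0,49,0,0,0.3,0,55,0,0,0.3,0,62,0,0,0.3,0,62,0,0,0.3,0,62,0,0,-5,0,62,0,0,-20,0,62,0,0,-50,0,62,0,0,-75,0,62,0,0,-75,0,62,0,0,-75,0]'

```text
time: 13.2
ee_pos: [641.2, -294.2, 104.9]
tcp_rot: [3.138, -0.006, 0.0]
ft_force: [-0.8, 1.2, 0.1]
grip_width: 61.9
```

```bash
python3 - <<'E'
from h import *
s=read_state(); print(s['ee_pos'],s['ft_force'],s['grip_width'])
im=snap('side','s7.png')
a=cv2.imread('pics/s7.png')[130:250,150:310]; cv2.imwrite('pics/s7c.png',cv2.resize(a,None,fx=5,fy=5,interpolation=cv2.INTER_CUBIC))
E
```

```text
[ 641.24542285 -294.198417    104.88119508] [-0.7949369   1.23666583  0.10887924] 61.864315850211575
```

View pics/s7c.png

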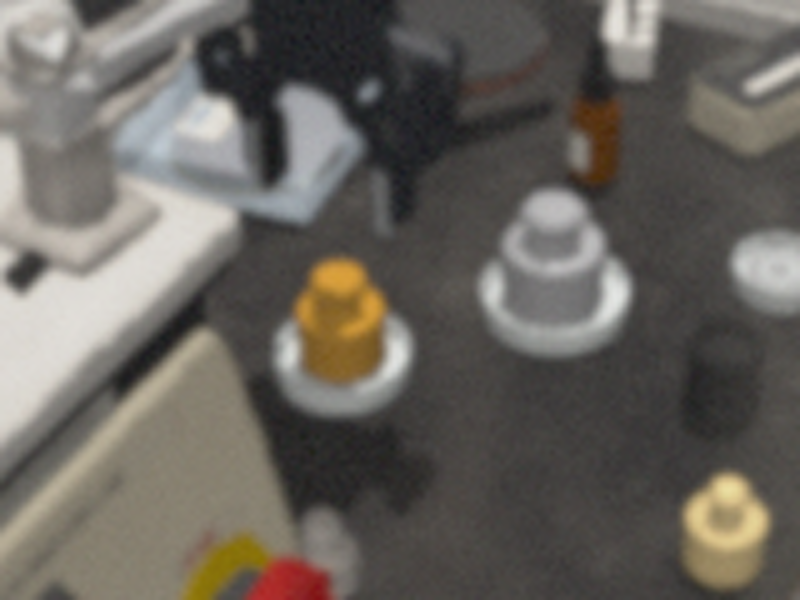

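Weight b is upright and centred in dish b at (340,350). Next is weight c, the pale brass one at (725,535).

Call:
jog_arm --steps '[58,-38,-3,0,0,56,-76,-6,0,0,56,-114,-9,0,0,56,-152,-12,0,0,56,-190,-15,0,0,56,-212,-18,0,0,56,-220,-18,0,0,56,-220,-18,0,0,56,-220,-18,25,0,56,-220,-18,50,0,56,-220,-18,68,0,56,-220,-18,79,0,56,-220,-18,85,0,56,-220,-18,85,0,56,-220,-18,85,0,56,-220,-18,85,0]' --newtons 40

```text
time: 14.58
ee_pos: [420.8, -275.5, 16.7]
tcp_rot: [3.14, -0.002, 0.0]
ft_force: [0.8, -0.7, -0.4]
grip_width: 55.9
```

```bash
python3 - <<'E'
from h import *
s=read_state(); print(s['ee_pos'],s['ft_force'],s['grip_width'])
im=snap('side','s8.png')
a=cv2.imread('pics/s8.png')[160:280,220:380]; cv2.imwrite('pics/s8c.png',cv2.resize(a,None,fx=5,fy=5,interpolation=cv2.INTER_CUBIC))
E
```

```text
[ 420.7910855  -275.53676081   16.72350547] [ 0.76767364 -0.68310655 -0.43758161] 55.87298051756683
```

View pics/s8c.png

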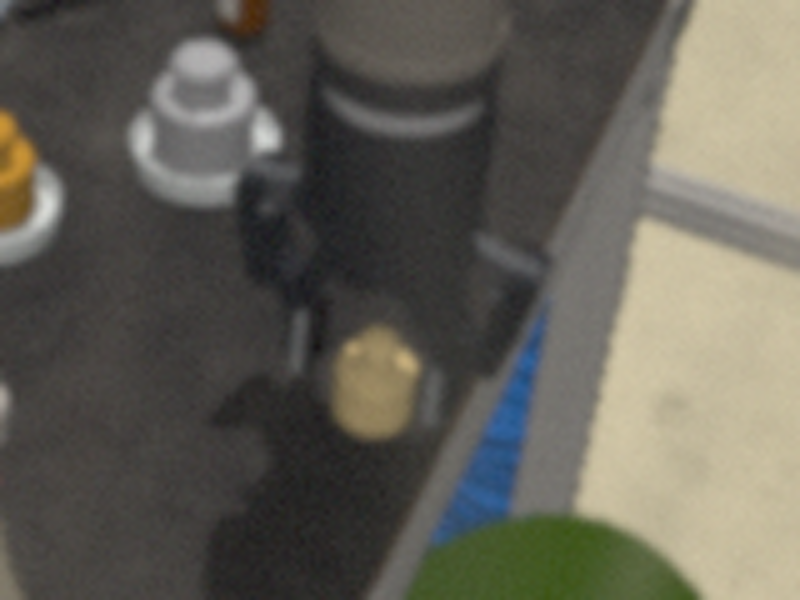

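The pale brass weight is between the pads at (375,390). Closing and lifting.

Call:
jog_arm --steps '[46,0,0,0,0,40,0,0,0,0,36,0,0,0,0,32,0,0,0,0,28,0,0,0,0,28,0,0,0,0,28,0,0,0,0,28,0,0,0,0]'

```text
time: 15.3
ee_pos: [419.6, -274.9, 16.5]
tcp_rot: [-3.141, -0.0, -0.0]
ft_force: [-1.0, 0.6, 5.4]
grip_width: 34.5
```

Call:
jog_arm --steps '[28,0,0,-10,0,28,0,0,-25,0,28,0,0,-50,0,28,0,0,-80,0,28,0,0,-80,0,28,0,0,-80,0]'

```text
time: 15.8
ee_pos: [420.9, -275.4, 97.4]
tcp_rot: [3.14, -0.004, 0.0]
ft_force: [-0.0, 0.8, -2.2]
grip_width: 34.3
```

Call:
jog_arm --steps '[28,37,0,0,0,28,74,0,0,0,28,111,-5,0,0,28,145,-15,0,0,28,175,-30,0,0,28,205,-45,0,0,28,230,-60,0,0,28,237,-75,0,0,28,237,-75,0,0,28,237,-75,0,0]'

```text
time: 16.63
ee_pos: [656.2, -197.3, 93.1]
tcp_rot: [-3.139, 0.004, 0.003]
ft_force: [-0.2, -1.1, -2.4]
grip_width: 33.8
```

```bash
python3 - <<'E'
from h import *
s=read_state(); print(s['ee_pos'],s['ft_force'],s['grip_width'],s['q'].round(2),s['joint_torque'].round(1))
a=snap('top','t9.png')[:,:,::-1]; b=snap('side','s9.png')[:,:,::-1]
cv2.imwrite('pics/t9c.png',np.hstack([cv2.resize(i,(400,300),interpolation=cv2.INTER_AREA) for i in(a,b)]))
E
```

```text
[ 656.15380207 -197.29070958   93.061171  ] [-0.20768718 -1.11478992 -2.43454593] 33.79881004330619 [-0.16  0.8   0.79  1.3  -0.56  1.26  0.64] [ -1.6 -51.8  11.3 -20.6  -0.3   0.   -0. ]
```

View pics/t9c.png

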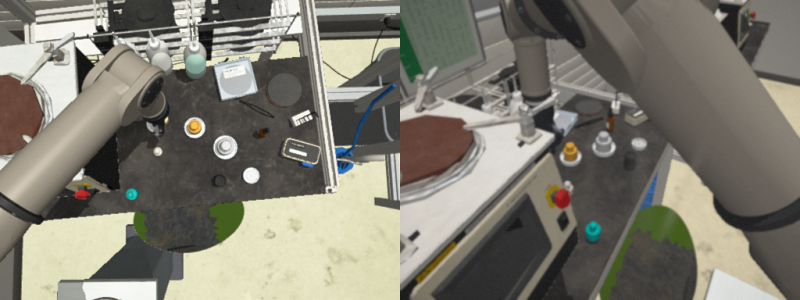

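```bash
python3 - <<'E'
from h import *
def P(n): 
    K,r,t=cam(n); return K@np.c_[cv2.Rodrigues(r)[0],t]
for a,b in(((175,112),(250,45)),((150,102),(250,30)),((160,112),(245,25))):
    X=cv2.triangulatePoints(P('top'),P('side'),np.array(a,float).reshape(2,1),np.array(b,float).reshape(2,1)); print((X[:3]/X[3]).T.round(0))
# ray of side camera at wrist pixel, at x=656,y=-197 plane: find z
for z in (250,300,350,400,450): print(z,px('side',[[656,-197,z]]).round(0),px('top',[[656,-197,z]]).round(0))
E
```

```text
[[ 587. -236.  443.]]
[[ 584. -217.  478.]]
[[ 582. -224.  474.]]
250 [[176. 132.]] [[195. 136.]]
300 [[173. 108.]] [[190. 130.]]
350 [[169.  82.]] [[184. 122.]]
400 [[164.  54.]] [[177. 113.]]
450 [[160.  22.]] [[168. 102.]]
```

```bash
cat > fk.py <<'E'
from h import *
from scipy.spatial.transform import Rotation as Ro
from scipy.optimize import least_squares
import itertools
R=lambda a,x: Ro.from_euler(a,x).as_matrix()
def fk(p,s,q):
    h,L1,L2,D,e4,e6,o=p; z=np.array([0,0,1.]);x=np.array([1.,0,0])
    A=R('z',s[0]*q[0]+o)@R('y',q[1]); el=A@(z*L1+x*e4)+z*h
    B=A@R('z',s[1]*q[2])@R('y',q[3]); el=A@(z*L1)+z*h+A@R('z',s[1]*q[2])@(x*e4); wr=el+B@(z*L2-x*e4)
    C=B@R('z',s[2]*q[4])@R('y',q[5]); t=wr+C@(z*D+x*e6)
    return el,wr,t,C@z
s=read_state()
data=[([-1.30167,.31168,.013976,1.51308,-.00438,1.3192],[168,523,238.2]),([-.08,.64,.84,1.54,-.49,1.19],[535.3,-283.3,118.5]),(s['q'],s['ee_pos'])]
def best():
    b=None
    for sg in itertools.product((1,-1),repeat=3):
        def f(p): 
            o=[]
            for q,x in data:
                t=fk(p,sg,q); o+=[*(t[2]-x)/5,*(t[3]-[0,0,-1])*50]
            return np.r_[o,p[4]/50,p[5]/50]
        r=least_squares(f,[330,430,430,350,0,0,0])
        if b is None or r.cost<b[0]: b=(r.cost,sg,r.x)
    return b
if __name__=='__main__':
    c,sg,p=best(); print(c,sg,p.round(2))
    for q,x in data: print([v.round(0).tolist() for v in fk(p,sg,q)[:3]],x)
E
python3 fk.py
```

```text
0.284846477740317 (-1, -1, -1) [-2.8828e+02  4.8587e+02  4.0174e+02 -1.6780e+02 -2.2100e+00 -1.4430e+01
 -3.0000e-02]
[[43.0, 140.0, 175.0], [163.0, 510.0, 72.0], [168.0, 524.0, 240.0]] [168, 523, 238.2]
[[289.0, 16.0, 102.0], [524.0, -272.0, -50.0], [535.0, -282.0, 118.0]] [535.3, -283.3, 118.5]
[[345.0, 46.0, 51.0], [643.0, -193.0, -74.0], [654.0, -202.0, 93.0]] [ 654.70767208 -201.11957147   94.4947292 ]
```

Dish c is at about (128,140) in the left half and the forearm crosses above the machine corner. The fitted kinematics put the wrist about 350 mm above the TCP, with the forearm rising toward the elbow. There should be clearance, so I'll descend stepwise and watch the torques.

Call:
jog_arm --steps '[28,0,-15,0,0,28,0,-30,0,0,28,0,-36,0,0,28,0,-36,0,0,28,0,-36,10,0,28,0,-36,20,0,28,0,-36,28,0,28,0,-36,30,0,28,0,-36,30,0,28,0,-36,30,0]'

```text
time: 17.57
ee_pos: [656.4, -164.2, 65.4]
tcp_rot: [3.141, 0.001, -0.001]
ft_force: [-0.2, 0.5, -1.7]
grip_width: 34.3
```

```bash
python3 - <<'E'
from h import *
s=read_state(); print(s['ee_pos'],s['ft_force'],s['grip_width'],s['q'].round(2),s['joint_torque'].round(1))
b=snap('side','s10.png')[:,:,::-1]
cv2.imwrite('pics/s10c.png',cv2.resize(b[0:300,0:400],(800,600),interpolation=cv2.INTER_CUBIC))
from fk import *
c,sg,p=best(); print([v.round(0).tolist() for v in fk(p,sg,s['q'])[:3]],c)
E
```

```text
[ 656.44085558 -164.23517607   65.36868755] [-0.16841648  0.48577285 -1.70145855] 34.29107647452902 [-0.22  0.81  0.78  1.37 -0.58  1.2   0.61] [  0.  -50.8  12.2 -18.8   0.    0.    0. ]
[[347.0, 68.0, 199.0], [643.0, -154.0, 52.0], [657.0, -164.0, 65.0]] 0.24336968076480434
```

View pics/s10c.png

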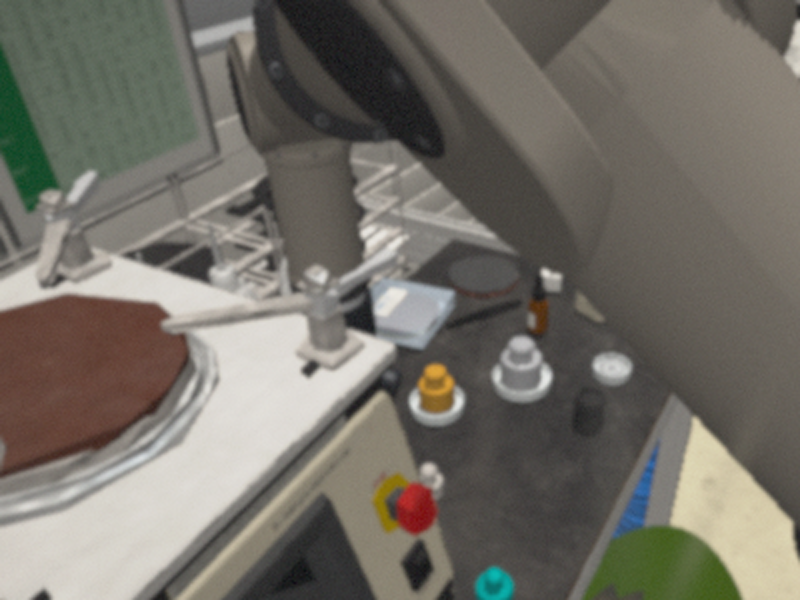

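```bash
python3 - <<'E'
from h import *
K,r,t=cam('side');R=cv2.Rodrigues(r)[0];c=-R.T@t
a=np.array([643,-154.]);b=np.array([347,68.]);n=np.array([-(b-a)[1],(b-a)[0]])
for u,v in((310,60),(380,138),(440,155),(520,238),(575,262),(620,300),(700,400)):
    d=R.T@np.linalg.inv(K)@np.array([u/2,v/2,1]); k=n@(a-c[:2])/(n@d[:2]); print((u,v),(c+k*d).round(0))
# levers: post top (320,270) ; assume z=380
for u,v in((320,272),(405,240),(165,325),(330,355),(395,350)):
    print((u,v),w('side',u/2,v/2,380).round(0),w('side',u/2,v/2,310).round(0))
for u,v in((125,335),(165,345),(50,275),(100,325)): print('top',w('top',u/1.5625,v/1.5625,370).round(0))
for P in([800,-85,380],[430,-85,380],[430,-85,300],[800,-85,300]): print((px('side',[P])*2).round(0),(px('top',[P])*1.5625).round(0))
E
```

```text
(310, 60) [ 572. -101.  472.]
(380, 138) [425.   9. 485.]
(440, 155) [352.  64. 512.]
(520, 238) [296. 106. 515.]
(575, 262) [271. 125. 524.]
(620, 300) [254. 138. 526.]
(700, 400) [230. 156. 523.]
(320, 272) [504. -13. 380.] [594. -97. 310.]
(405, 240) [484. -73. 380.] [ 569. -175.  310.]
(165, 325) [537.  73. 380.] [638.  16. 310.]
(330, 355) [442.  47. 380.] [514. -18. 310.]
(395, 350) [416.  26. 380.] [479. -45. 310.]
top [509. -39. 370.]
top [498. -79. 370.]
top [571.  38. 370.]
top [519. -14. 370.]
[[110. 139.]] [[170.  46.]]
[[485. 254.]] [[165. 417.]]
[[487. 354.]] [[197. 407.]]
[[140. 226.]] [[199.  83.]]
```

The lever post is at (320,270). The forearm underside over it works out at about 460 mm, so about 420 mm after lowering, against a lever top of 380 mm. That is clear, so I carry on down.

Call:
jog_arm --steps '[28,0,0,8,0,28,0,0,16,0,28,0,0,24,0,28,0,0,30,0,28,0,0,34,0,28,0,0,34,0,28,0,0,34,0]'

```text
time: 18.2
ee_pos: [656.5, -163.6, 31.4]
tcp_rot: [-3.142, 0.001, 0.0]
ft_force: [0.5, -0.9, -2.0]
grip_width: 34.2
```

Call:
jog_arm --steps '[28,0,0,1,0,28,0,0,2,0,28,0,0,3,0,28,0,0,3.5,0,28,0,0,3.5,0,28,0,0,3.5,0]'

```text
time: 18.7
ee_pos: [656.7, -163.7, 28.3]
tcp_rot: [-3.142, -0.0, 0.0]
ft_force: [-0.3, 0.4, -2.4]
grip_width: 33.9
```

Call:
jog_arm --steps '[28,0,0,0.5,0,28,0,0,1,0,28,0,0,1.5,0,28,0,0,1.8,0,28,0,0,1.8,0,28,0,0,1.8,0]'

```text
time: 19.2
ee_pos: [656.7, -163.7, 26.7]
tcp_rot: [-3.142, -0.0, 0.0]
ft_force: [-0.4, 1.2, -0.3]
grip_width: 34.3
```

Call:
jog_arm --steps '[28,0,0,0.3,0,34,0,0,0.3,0,36,0,0,0.3,0,40,0,0,0.3,0,46,0,0,0.3,0,54,0,0,0.3,0,54,0,0,0.3,0,54,0,0,-5,0,54,0,0,-20,0,54,0,0,-50,0,54,0,0,-75,0,54,0,0,-75,0,54,0,0,-75,0]'

```text
time: 20.28
ee_pos: [658.5, -164.9, 105.4]
tcp_rot: [3.14, -0.006, 0.0]
ft_force: [-0.1, 0.4, -0.4]
grip_width: 53.6
```

Call:
jog_arm --steps '[54,0,30,0,0,54,-30,50,0,0,52,-60,50,0,0,48,-85,30,0,0,48,-92,7,0,0,48,-92,7,0,0,48,-92,7,0,0]' --newtons 35

```text
time: 20.87
ee_pos: [564.4, -168.2, 100.9]
tcp_rot: [-3.139, 0.001, 0.003]
ft_force: [0.2, -0.5, 0.6]
grip_width: 48.5
```

```bash
python3 - <<'E'
from h import *
import json
s=read_state(); print(s['ee_pos'],s['ft_force'],s['grip_width'],s['q'].round(2))
snap('side','s11.png'); snap('top','t11.png')
from fk import *
c,sg,p=best(); k=355-p[3]; p[3]+=k; p[0]+=k; json.dump([sg,p.tolist()],open('fk.json','w')); print([v.round(0).tolist() for v in fk(p,sg,s['q'])[:3]],c,p.round(1))
a=cv2.imread('pics/t11.png'); b=cv2.imread('pics/s11.png')
cv2.imwrite('pics/t11c.png',np.hstack([cv2.resize(a[60:300,60:260],(400,480)),cv2.resize(b[0:240,60:260],(400,480))]))
E
```

```text
[ 564.43613372 -168.1913692   100.92835371] [ 0.15897671 -0.45885732  0.55450839] 48.49243519722822 [-0.3   0.62  0.84  1.61 -0.5   1.14  0.67]
[[277.0, 63.0, 609.0], [555.0, -162.0, 458.0], [564.0, -170.0, 103.0]] 0.3908577395274638 [231.2 473.  388.5 355.   15.1 -11.3  -0. ]
```

View pics/t11c.png

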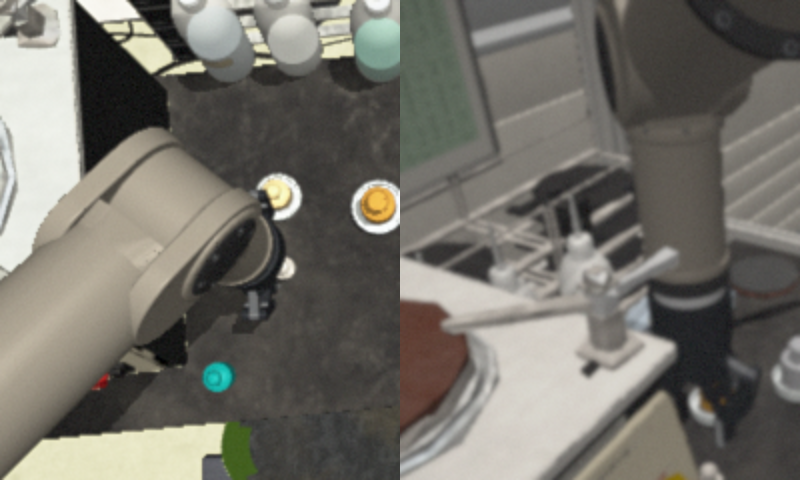

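```bash
python3 - <<'E'
from h import *
for z in (330,360,390,420,450): print(z,px('side',[[555,-162,z]]).round(0),((px('top',[[555,-162,z]])-60)*2).round(0))
# housing left-end outline in top crop (40,230),(70,180),(140,130)
for u,v in((40,235),(100,160),(160,130),(130,330)): print((u,v),w('top',u/2+60,v/2+60,460).round(0),w('top',u/2+60,v/2+60,400).round(0))
E
```

```text
330 [[204. 114.]] [[212. 251.]]
360 [[202.  97.]] [[202. 248.]]
390 [[200.  79.]] [[191. 244.]]
420 [[198.  59.]] [[178. 239.]]
450 [[197.  38.]] [[164. 234.]]
(40, 235) [555. -84. 460.] [563. -53. 400.]
(100, 160) [ 603. -123.  460.] [618. -97. 400.]
(160, 130) [ 622. -162.  460.] [ 639. -142.  400.]
(130, 330) [ 492. -144.  460.] [ 492. -121.  400.]
```

```bash
python3 - <<'E'
from h import *
def P(n): 
    K,r,t=cam(n); return K@np.c_[cv2.Rodrigues(r)[0],t]
# top in 800-scale, side in s10 2x crop
for nm,a,b in(('rtip',(165,343),(402,243)),('ltip',(50,275),(168,325)),('post',(108,325),(320,275))):
    X=cv2.triangulatePoints(P('top'),P('side'),np.array(a,float).reshape(2,1)/1.5625,np.array(b,float).reshape(2,1)/2); print(nm,(X[:3]/X[3]).T.round(0))
E
```

```text
rtip [[498. -81. 371.]]
ltip [[574.  50. 353.]]
post [[518. -23. 369.]]
```

The left half shows weight c upright in dish c at (278,193), weight b at (375,205) and weight d at (287,268). The lever tip triangulates to (498,-81,371), which is close under the forearm during a low grasp of weight d. So I'll grip d by its knob, which keeps the wrist higher, and descend slowly in stages while watching joint torque.

Call:
jog_arm --steps '[40,0,0,12,0,40,0,0,24,0,40,0,0,34,0,40,0,0,40,0,40,0,0,40,0,40,0,0,40,0]'

```text
time: 21.47
ee_pos: [564.2, -170.8, 60.6]
tcp_rot: [-3.142, 0.002, -0.0]
ft_force: [0.6, -1.2, 0.7]
grip_width: 39.9
```

```bash
python3 - <<'E'
from h import *
s=read_state(); print(s['ee_pos'],s['ft_force'],s['q'].round(3),s['joint_torque'].round(1))
E
```

```text
[ 564.18844144 -170.84786783   60.56284906] [ 0.63454271 -1.19045533  0.71235599] [-0.276  0.669  0.811  1.651 -0.54   1.062  0.699] [ -0.  -41.1  10.5 -17.4   0.    0.    0. ]
```

Call:
jog_arm --steps '[40,0,0,4,0,40,0,0,8,0,40,0,0,12,0,40,0,0,15,0,40,0,0,15,0,40,0,0,15,0]'

```text
time: 21.97
ee_pos: [564.6, -170.6, 46.3]
tcp_rot: [-3.141, 0.0, 0.0]
ft_force: [0.3, -0.6, 0.6]
grip_width: 39.8
```

```bash
python3 - <<'E'
from h import *
s=read_state(); print(s['ee_pos'],s['ft_force'],s['q'].round(3),s['joint_torque'].round(2))
E
```

```text
[ 564.58061426 -170.60506653   46.31073172] [ 0.32471668 -0.55842878  0.64740244] [-0.269  0.686  0.798  1.663 -0.556  1.035  0.71 ] [-1.000e-02 -4.197e+01  1.074e+01 -1.728e+01  1.000e-02  1.000e-02
  0.000e+00]
```

Call:
jog_arm --steps '[40,0,0,2,0,40,0,0,4,0,40,0,0,6,0,40,0,0,8,0,40,0,0,8,0,40,0,0,8,0]'

```text
time: 22.47
ee_pos: [564.6, -170.7, 38.3]
tcp_rot: [-3.141, 0.0, 0.0]
ft_force: [0.5, 0.5, -0.4]
grip_width: 40.5
```

```bash
python3 - <<'E'
from h import *
s=read_state(); print(s['ee_pos'],s['ft_force'],s['q'].round(3),s['joint_torque'].round(2))
snap('top','t12.png')
b=snap('side','s12.png')[:,:,::-1]; cv2.imwrite('pics/s12c.png',cv2.resize(b[60:260,100:366],(798,600),interpolation=cv2.INTER_CUBIC))
E
```

```text
[ 564.5804914  -170.65547995   38.30414179] [ 0.50396179  0.54447745 -0.41376936] [-0.264  0.695  0.792  1.668 -0.564  1.021  0.716] [-1.000e-02 -4.231e+01  1.083e+01 -1.710e+01  1.000e-02  1.000e-02
  0.000e+00]
```

View pics/s12c.png

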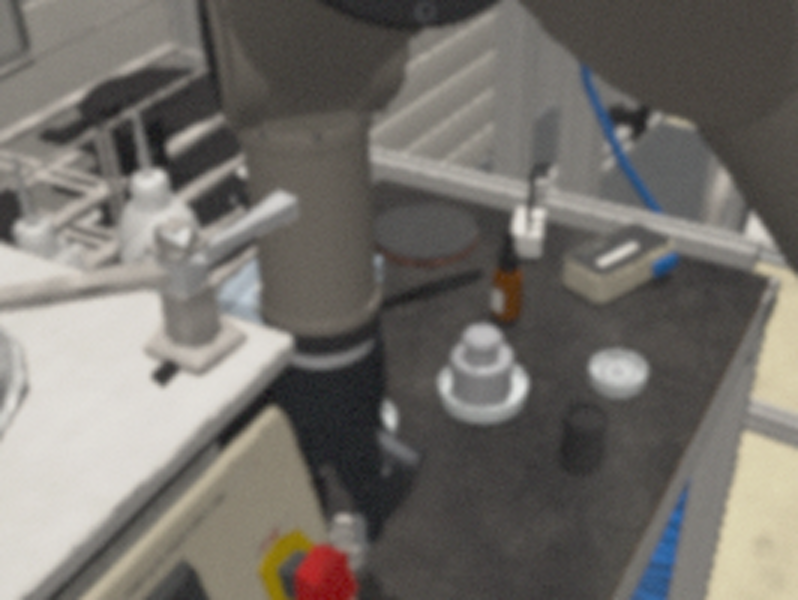

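The lever tip at (295,205) is still below the wrist housing at (310,130), the torques are smooth, and weight d's knob at (348,525) is under the jaws. I'll go down a little more and grip the knob.

Call:
jog_arm --steps '[40,0,0,2,0,40,0,0,4,0,40,0,0,6,0,40,0,0,7,0,40,0,0,7,0,30,0,0,7,0,24,0,0,7,0,18,0,0,7,0,14,0,0,7,0,10,0,0,7,0,5,0,0,7,0,5,0,0,7,0,5,0,0,7,0,5,0,0,7,0]' --newtons 30

```text
time: 23.73
ee_pos: [564.3, -170.8, 31.6]
tcp_rot: [-3.141, 0.001, -0.0]
ft_force: [-3.5, 0.6, 4.3]
grip_width: 22.0
```

```bash
python3 - <<'E'
from h import *
s=read_state(); print(s['ee_pos'],s['ft_force'],s['q'].round(3),s['joint_torque'].round(2))
E
```

```text
[ 564.31726092 -170.81451872   31.6059898 ] [-3.52004358  0.61545925  4.26523902] [-0.26   0.704  0.786  1.673 -0.571  1.009  0.721] [ -0.28 -41.39  10.19 -17.7   -0.53  -0.97   0.  ]
```

Call:
jog_arm --steps '[5,0,0,-1,0,5,0,0,-3,0,5,0,0,-5,0,5,0,0,-8,0,5,0,0,-8,0,5,0,0,-8,0,5,0,0,-8,0,5,0,0,-8,0]'

```text
time: 24.4
ee_pos: [564.7, -170.6, 39.4]
tcp_rot: [-3.141, 0.0, 0.0]
ft_force: [0.1, -0.2, -1.7]
grip_width: 21.7
```

```bash
python3 - <<'E'
from h import *
for i in range(6):
    s=read_state(); print(s['ee_pos'].round(1),s['ft_force'].round(2),s['wrist_torque'].round(3),s['grip_width'].round(2)); snap('side','x.png')
im=cv2.imread('pics/x.png');o=cv2.imread('pics/s12.png')
# d pixels region in side img: around (100+348/3, 60+525/3)=(216,235)
for v in range(228,252,2): print(v,cv2.cvtColor(o,6)[v,205:230].tolist(),'|',cv2.cvtColor(im,6)[v,205:230].tolist())
E
```

```text
Traceback (most recent call last):
AttributeError: 'float' object has no attribute 'round'
```

```bash
python3 - <<'E'
from h import *
f=[]
for i in range(6):
    s=read_state(); f.append(s['ft_force']); snap('side','x.png')
print(np.mean(f,0).round(2),s['wrist_torque'].round(3),s['grip_width'],s['ee_pos'].round(1))
im=cv2.imread('pics/x.png');o=cv2.imread('pics/s12.png')
for v in range(228,256,2): print(v,cv2.cvtColor(o,6)[v,208:226].tolist(),'|',cv2.cvtColor(im,6)[v,208:226].tolist())
E
```

```text
[-0.08 -0.4  -1.26] [-0.019 -0.007 -0.003] 22.081510275223415 [ 564.7 -170.7   39.4]
228 [43, 53, 60, 62, 66, 64, 67, 67, 63, 55, 46, 40, 36, 35, 32, 34, 36, 37] | [35, 38, 34, 53, 69, 78, 68, 53, 45, 42, 39, 37, 40, 36, 39, 38, 32, 41]
230 [56, 59, 62, 66, 77, 85, 88, 86, 79, 64, 61, 54, 46, 45, 34, 38, 39, 32] | [43, 54, 75, 101, 117, 120, 104, 89, 75, 63, 48, 37, 36, 35, 40, 35, 38, 42]
232 [75, 69, 78, 108, 136, 157, 164, 162, 144, 117, 100, 93, 82, 63, 47, 39, 39, 36] | [71, 78, 103, 116, 123, 116, 105, 101, 100, 89, 63, 45, 36, 38, 35, 37, 46, 47]
234 [96, 92, 101, 113, 131, 143, 143, 142, 140, 122, 104, 104, 99, 80, 60, 46, 41, 37] | [95, 94, 112, 125, 132, 125, 117, 107, 106, 93, 72, 46, 39, 38, 38, 41, 47, 57]
236 [111, 100, 111, 125, 131, 133, 134, 132, 123, 114, 108, 101, 100, 84, 58, 45, 40, 36] | [112, 114, 117, 121, 124, 123, 112, 100, 105, 95, 74, 48, 41, 38, 38, 47, 58, 68]
238 [126, 122, 133, 134, 134, 132, 130, 128, 123, 125, 111, 104, 100, 85, 59, 42, 41, 39] | [124, 116, 119, 126, 129, 125, 114, 103, 104, 100, 82, 54, 49, 46, 57, 62, 68, 71]
240 [117, 113, 119, 12
[... 556 characters left out ...]
6, 74, 74] | [72, 71, 68, 73, 64, 60, 64, 82, 101, 110, 103, 88, 76, 70, 73, 71, 74, 73]
248 [75, 73, 69, 67, 63, 61, 64, 82, 102, 115, 114, 106, 91, 80, 73, 73, 72, 69] | [77, 71, 69, 65, 61, 61, 57, 70, 88, 78, 69, 57, 56, 59, 67, 73, 70, 72]
250 [71, 64, 64, 61, 61, 57, 56, 68, 78, 89, 87, 76, 75, 67, 64, 62, 64, 68] | [73, 68, 64, 58, 58, 61, 59, 64, 73, 69, 61, 47, 48, 52, 62, 63, 69, 71]
252 [64, 60, 61, 63, 59, 57, 59, 55, 67, 80, 72, 66, 63, 59, 55, 49, 52, 61] | [68, 62, 61, 59, 55, 62, 62, 59, 66, 76, 68, 57, 48, 53, 55, 65, 69, 75]
254 [60, 55, 55, 51, 61, 61, 51, 58, 55, 59, 66, 58, 51, 48, 49, 48, 48, 55] | [52, 58, 56, 54, 61, 53, 56, 57, 56, 57, 62, 59, 52, 47, 53, 65, 70, 72]
```

Weight d is held: the wrist reads -1.26 N, which is 0.12 kg, and its foot has risen in the image. Carrying it to dish d.

Call:
jog_arm --steps '[5,0,0,-15,0,5,0,0,-40,0,5,0,0,-70,0,5,-6,20,-70,0,5,-15,50,-70,0,5,-24,85,-70,0,5,-33,120,-70,0,5,-42,155,-70,0,5,-52,190,-70,0,5,-62,225,-70,0,5,-72,260,-70,0,5,-80,288,-70,0,5,-83,300,-70,0,5,-83,300,-70,0,5,-83,300,-70,0]'

```text
time: 25.95
ee_pos: [481.3, -470.8, 109.2]
tcp_rot: [-3.14, 0.0, -0.001]
ft_force: [1.0, -0.3, -2.3]
grip_width: 22.0
```

Call:
jog_arm --steps '[5,0,0,20,0,5,0,0,40,0,5,0,0,52,0,5,0,0,58,0,5,0,0,60,0,5,0,0,60,0,5,0,0,60,0]'

```text
time: 26.53
ee_pos: [482.4, -471.0, 50.5]
tcp_rot: [3.14, -0.001, 0.001]
ft_force: [-0.0, -1.0, -2.2]
grip_width: 22.1
```

```bash
python3 - <<'E'
from h import *
f=[]
for i in range(3): s=read_state(); f.append(s['ft_force']); snap('side','s13.png')
print(np.mean(f,0).round(2),s['grip_width'],s['ee_pos'].round(1))
p=px('side',[[482.1,-470.8,10]])[0]; print(p)
b=cv2.imread('pics/s13.png'); u,v=p.astype(int); cv2.imwrite('pics/s13c.png',cv2.resize(b[v-55:v+35,u-60:u+60],(800,600),interpolation=cv2.INTER_CUBIC))
E
```

```text
[ 0.26 -0.68 -1.77] 22.09995210390275 [ 482.3 -471.5   50.9]
[305.11911398 183.57967409]
```

View pics/s13c.png

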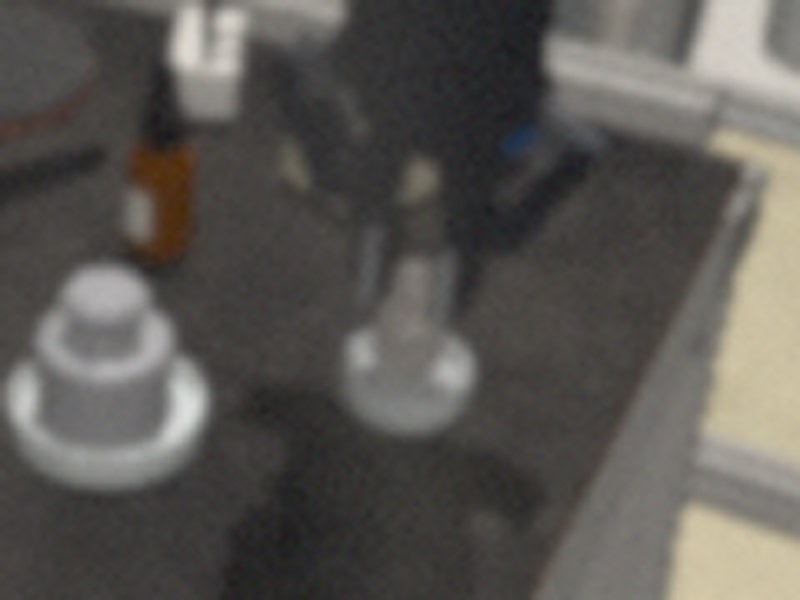

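Weight d hangs upright, centred over dish d at (410,340). I'll lower it in small steps.

Call:
jog_arm --steps '[5,0,0,2,0,5,0,0,4,0,5,0,0,6,0,5,0,0,7.5,0,5,0,0,7.5,0,5,0,0,7.5,0]'

```text
time: 27.18
ee_pos: [481.7, -470.7, 41.8]
tcp_rot: [-3.141, 0.0, 0.0]
ft_force: [-0.6, 0.5, -1.5]
grip_width: 21.8
```

Call:
jog_arm --steps '[5,0,0,0.2,0,5,0,0,0.2,0,5,0,0,0.2,0]'

```text
time: 27.43
ee_pos: [481.7, -470.7, 41.8]
tcp_rot: [-3.142, 0.0, -0.0]
ft_force: [0.7, 0.1, -1.9]
grip_width: 21.6
```

Call:
jog_arm --steps '[5,0,0,0.3,0,5,0,0,0.6,0,5,0,0,0.6,0,5,0,0,0.6,0]'

```text
time: 27.77
ee_pos: [481.7, -470.8, 41.7]
tcp_rot: [3.141, -0.0, 0.0]
ft_force: [-1.0, 1.5, 2.2]
grip_width: 21.9
```

```bash
python3 - <<'E'
from h import *
f=[]
for i in range(5): s=read_state(); f.append(s['ft_force']); snap('side','x.png')
print(np.mean(f,0).round(2),s['grip_width'],s['ee_pos'].round(1))
E
```

```text
[-0.61  1.22  3.03] 21.819985769298597 [ 481.7 -470.8   41.7]
```

Contact: the force has turned to +3 N. Releasing and rising.

Call:
jog_arm --steps '[18,0,0,0,0,24,0,0,0,0,28,0,0,0,0,36,0,0,0,0,46,0,0,0,0,46,0,0,0,0,46,0,0,-5,0,46,0,0,-20,0,46,0,0,-50,0,46,0,0,-85,0,46,-10,0,-120,0,46,-30,0,-140,0,46,-60,0,-150,0,46,-60,0,-150,0,46,-60,0,-150,0]'

```text
time: 29.27
ee_pos: [419.4, -472.4, 193.3]
tcp_rot: [3.139, -0.002, -0.005]
ft_force: [0.6, 0.6, -0.1]
grip_width: 45.9
```

```bash
python3 - <<'E'
from h import *
s=read_state(); print(s['ee_pos'].round(0),s['ft_force'].round(1),s['time'])
snap('side','sf.png'); snap('top','tf.png')
a=cv2.imread('pics/tf.png')[130:270,140:380]; b=cv2.imread('pics/sf.png')[130:270,180:350]
cv2.imwrite('pics/final.png',np.vstack([cv2.resize(a,(514,300),interpolation=cv2.INTER_CUBIC),cv2.resize(b,(514,300),interpolation=cv2.INTER_CUBIC)]))
# numeric: changes near loupe/dropper between first and last side pictures; d dish centroid
o=cv2.imread('pics/side0.png').astype(int); n=cv2.imread('pics/sf.png').astype(int)
for nm,(u,v) in dict(loupe=(294,206),dropper=(269,158),turq=(247,297)).items():
    print(nm,np.abs(o-n)[v-14:v+14,u-12:u+12].mean().round(1))
g=cv2.cvtColor(n.astype(np.uint8),6)
for v in range(164,196,2): print(v,g[v,290:322].tolist())
E
```

```text
[ 419. -472.  193.] [ 0.6  0.6 -0.1] 29.2667
loupe 3.3
dropper 9.2
turq 3.8
164 [71, 70, 72, 70, 73, 73, 70, 73, 72, 72, 71, 71, 74, 70, 69, 68, 66, 68, 66, 65, 69, 66, 68, 70, 66, 67, 65, 65, 67, 64, 66, 62]
166 [65, 72, 71, 75, 70, 71, 72, 73, 73, 74, 72, 74, 74, 73, 71, 70, 71, 71, 71, 69, 67, 70, 67, 65, 66, 65, 64, 63, 65, 68, 64, 63]
168 [67, 65, 68, 67, 72, 72, 73, 74, 75, 77, 75, 80, 76, 80, 81, 80, 78, 78, 71, 69, 70, 67, 68, 65, 66, 67, 68, 65, 67, 71, 71, 73]
170 [65, 66, 65, 67, 70, 68, 71, 73, 74, 78, 80, 77, 81, 89, 106, 125, 135, 132, 120, 97, 80, 71, 70, 74, 68, 67, 69, 71, 69, 71, 74, 69]
172 [61, 68, 68, 70, 70, 71, 68, 72, 74, 73, 72, 78, 86, 106, 134, 154, 166, 165, 156, 135, 106, 82, 74, 74, 73, 76, 73, 73, 74, 74, 71, 72]
174 [66, 69, 71, 73, 73, 66, 67, 71, 71, 73, 73, 82, 92, 105, 118, 131, 139, 145, 137, 126, 103, 85, 74, 74, 73, 74, 73, 74, 73, 73, 72, 73]
176 [68, 70, 73, 73, 72, 71, 71, 73, 75, 83, 99, 116, 131, 126, 115, 110, 114, 116, 121, 129, 129, 107, 86, 76, 70, 71, 71, 74, 71, 72, 74, 72]
178 [70, 61, 69, 67, 71, 74, 82, 106, 127, 135, 136, 135, 136
[... 566 characters left out ...]
3, 66, 70, 87, 112, 131, 144, 142, 138, 134, 130, 128, 124, 123, 124, 125, 141, 161, 176, 177, 170, 147, 109, 82, 66, 66, 64, 64, 67]
188 [64, 64, 62, 65, 66, 66, 76, 93, 104, 114, 125, 132, 137, 141, 146, 151, 151, 150, 152, 155, 154, 152, 139, 126, 103, 80, 71, 66, 64, 64, 68, 66]
190 [62, 64, 62, 63, 63, 65, 65, 68, 79, 94, 107, 113, 121, 124, 125, 129, 128, 130, 130, 129, 122, 117, 109, 90, 76, 68, 67, 69, 66, 65, 66, 66]
192 [54, 59, 61, 63, 65, 65, 63, 68, 67, 70, 76, 80, 92, 92, 100, 104, 105, 105, 106, 97, 85, 82, 71, 69, 67, 71, 69, 70, 69, 64, 68, 66]
194 [54, 50, 52, 52, 54, 54, 55, 55, 58, 64, 63, 74, 75, 71, 69, 68, 66, 70, 67, 70, 65, 67, 68, 72, 72, 72, 74, 71, 68, 66, 68, 64]
```

```bash
python3 - <<'E'
from h import *
o=cv2.imread('pics/side0.png');n=cv2.imread('pics/sf.png');d=cv2.imread('pics/s12.png')
for nm,(u,v,a,b) in dict(loupe=(294,206,10,14),dropper=(269,158,7,14),turq=(247,297,12,14)).items():
    T=o[v-b:v+b,u-a:u+a]
    for k,I in(('s12',d),('fin',n)):
        S=I[v-b-8:v+b+8,u-a-8:u+a+8]; m=cv2.matchTemplate(S,T,cv2.TM_CCOEFF_NORMED); print(nm,k,round(float(m.max()),3),np.array(cv2.minMaxLoc(m)[3])-8)
# weights seen from side: colour blobs for b
hsv=cv2.cvtColor(n,40); m=(hsv[...,0]<25)&(hsv[...,1]>150)&(hsv[...,2]>110); ys,xs=np.where(m[130:250,150:350]); print('b px',xs.mean()+150,ys.mean()+130, px('side',[[640,-292,36]]))
t=cv2.imread('pics/tf.png'); h=cv2.cvtColor(t,40); 
for nm,P in dict(a=(574.5,-390.2,68),b=(640.9,-292.3,62),c=(656.8,-163.9,56),d=(482,-471,50)).items():
    u,v=px('top',[P])[0].round().astype(int); print(nm,(u,v),t[v,u].tolist(),t[v-9:v+10:3,u].mean(1).round().tolist())
E
```

```text
loupe s12 0.939 [0 0]
loupe fin 0.904 [0 0]
dropper s12 0.758 [ 0 -1]
dropper fin 0.753 [ 0 -1]
turq s12 0.996 [0 0]
turq fin 0.996 [0 0]
b px 212.45695364238412 210.80794701986756 [[217.56034293 192.9678057 ]]
a (np.int64(290), np.int64(186)) [235, 238, 238] [199.0, 189.0, 235.0, 237.0, 236.0, 155.0, 220.0]
b (np.int64(248), np.int64(160)) [83, 197, 244] [231.0, 155.0, 172.0, 175.0, 175.0, 99.0, 161.0]
c (np.int64(196), np.int64(155)) [204, 250, 249] [97.0, 200.0, 209.0, 234.0, 196.0, 223.0, 110.0]
d (np.int64(324), np.int64(224)) [239, 246, 248] [215.0, 245.0, 221.0, 244.0, 181.0, 244.0, 237.0]
```

```bash
python3 - <<'E'
from h import *
o=cv2.imread('pics/top0.png');n=cv2.imread('pics/tf.png')
for u,v,a in((337,169,9),(281,230,10)):
    T=o[v-a:v+a,u-a:u+a]; S=n[v-a-6:v+a+6,u-a-6:u+a+6]; m=cv2.matchTemplate(S,T,cv2.TM_CCOEFF_NORMED); print(m.max().round(3),np.array(cv2.minMaxLoc(m)[3])-6)
env.job_done()
E
```

```text
0.981 [0 0]
0.845 [0 0]
the job is handed in; nothing more can be done
```

I set all four knob weights in their matching dishes in the order asked, largest to smallest, and handed the job in at about 29 s of robot time. Each was lowered until the wrist force showed contact, then released. No collision showed in the forces or torques I read.

- **Weights a, b and c:** pictures taken after release show each one upright inside its rim.
- **Weight d:** I had reached the picture limit, so I checked it only from pixel values. They show it upright and about central in dish d. I held it by the knob instead of the body, to keep the forearm clear of the machine's lever.
- **Loupe, dropper bottle and turquoise weight:** the before-and-after image matches gave no shift for the turquoise weight (0.996, side view) or the dropper (0.98, top view). The loupe also showed no shift, but with weaker scores (0.90 side, 0.85 top).
- **Checks that disagreed:**
  - The side view put the dropper 1 pixel off with a weak score of 0.75. Weight a's new position next to it may explain that.
  - A quick colour check of weight b in the side view came out about 18 pixels off. I didn't resolve that, but the picture and the top view agree that b is in its dish.

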